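Lock a soil sample ring in its bayonet-bolt clamp

TASK

Clamp the soil-filled sample ring for trimming: push the ball handle of the clamp along its slot as far as it goes, so that the bolt drives the ring into the V jaw, then push the handle over and down into the side leg of the slot until it is fully home and the bolt cannot slip back. Only push, with the fingertips or the outside of the fingers: do not touch or lift the ring itself, and leave the other things where they stand.

Things in the scene. Friction and masses are not known exactly. Their poses are not given: they have to be found in the camera images.
- ring_clamp: The clamp, fixed to the worktop: grey plate 76 mm wide, y = -104 to 113 mm, top 12 mm above the worktop. Origin at worktop height under the barrel's mouth; z up; y runs along the bolt, from barrel to V jaw, roughly away from the robot; -x is the robot's left. Jaw: y = 85 to 112 mm, 34 mm high. Rails by the ring: 19 mm high. Barrel: 35 mm thick, axis at x = 0, z = 30 mm, y = -104 to 0 mm.
- clamp_bolt (a joint): Travel of the bolt in m: 0 = drawn back, grows towards the V jaw (ring_clamp +y), 0.040 = front end stop. Starts between 0 and 0.010. Friction of about 6 N holds it where it is left; near the end the sprung nose adds up to 4.5 N.
- clamp_handle (a joint): Angle of the handle about the bolt axis in rad: 0 = upright, grows as it tips towards ring_clamp -x, 1.22 = bottom of the side leg. It can tip only when the bolt stands within 2.5 mm of its front end stop. About 2 N at the ball turns it; it stays where it is left.
- handle_ball (a point): Centre of the black ball, 22 mm in diameter, at the end of the handle, 58 mm from the bolt axis; the handle below it is a steel rod 8 mm thick. Upright, the centre is 88 mm above the worktop, at ring_clamp x = 0, y = -75 mm + bolt travel. At angle a it is at ring_clamp x = -58 sin(a), z = 30 + 58 cos(a) mm.
- clamp_nose: The sprung, rubber-faced nose of the bolt, a disc 23 mm in diameter; origin at the centre of its front face, on the bolt axis. The face stands at ring_clamp y = 15 mm + bolt travel, and gives up to 8 mm under load.
- sample_ring: Steel sample ring packed with soil, 49 mm diameter, 28 mm high; loose, standing upright on the clamp plate between the rails, 4 to 14 mm short of the V jaw. Origin at the centre of its underside.
- ring_seat (a point): Where the centre of the ring's underside comes to lie when the ring rests against both faces of the V jaw.
- moisture_tin: Bystander: round aluminium tin with lid, 57 mm diameter, 31 mm high; origin at the centre of its underside; further back than the clamp.
- empty_ring: Bystander: empty steel mould ring, 62 mm diameter, 35 mm high; origin at the centre of its underside; further back than the clamp.
- stopwatch: Bystander: flat digital stopwatch with a yellow rim, 71 x 60 x 18 mm; origin at the centre of its underside; to the right of the clamp.
- slot_corner (a point): Corner of the L-shaped slot in the barrel, at the top of the barrel (ring_clamp x = 0, y = -35, z = 46 mm). From here the long leg runs back along the top (ring_clamp -y) and the short leg runs round the barrel down its -x side.

How it is judged:
By the outcome, as a careful person would: the job done as asked, in the order asked, and still so for the second after the job is handed in, with the robot touching nothing.
It also fails if it takes over 48 s, if anything falls off the work surface, if the arm or the gripper's body presses on something with over 40 N, if the wrist force passes 120 N, or if a joint passes its speed limit or range.

ROBOT

A 6-joint arm with a two-finger parallel gripper is mounted at the origin on a cart in front of the work surface, level with it; the furniture and walls round the work are solid. World frame = base frame: x ahead of the robot, y to its left, z up, the work surface at z = 0. Lengths are in mm, angles in rad, forces in N, time in s.
With the tool pointing down it reaches from about 350 to 975 mm from the base axis. Payload 7.1 kg.
Tool frame: the origin (TCP) lies midway between the tips of the shut fingers; the grasp point (between the pads) lies 19 mm behind it; z points along the fingers, y is the line along which they close (so a half turn about z gives the same grasp; the last joint's range is limited). The gripper opens to 88 mm and grips with 3 to 60 N. Pads are 20 mm wide; open, the fingers measure 115 mm over their backs; the gripper's body (75 mm by 178 mm) begins 61 mm behind the grasp point.
Start: joints at [-1.263, 0.423, 1.63, -0, 1.089, -0.019], TCP at [200.651, -591.899, 222.675] pointing down, gripper open.
Joint ranges: [-3, 3], [-0.9, 2.11], [0.09, 2.58], [-1.31, 4.45], [0.11, 2.69], [-2.54, 2.54]. Speed limits (rad/s): [2.39, 2.39, 3.01, 3.14, 3.14, 3.14].

INTERFACE

Orientations are given as a rotation vector (axis times angle).
In Python, from workcell import ctrl gives the robot as it stands. The module is installed in compiled form; this text tells all that it offers.
- The arm moves only by the tool servo_tool, never from a script. Its argument "increments" is a list of rows, each a list of 7 numbers: the shift along the world's x, y, z in cm, then the turn, a rotation vector about the world's x, y, z in degrees, then the opening, from -1 (shut) to 1 (fully open). A call has 1 to 20 rows; each row is the pose to reach, as a shift and turn from the pose commanded when the call began; what a row does not reach only later rows make up. A row lasts 1/12 s, in which the tool goes at most 41.7 mm and 7.16 degrees, less where a joint would pass 70% of its speed; a pose out of reach is approached as far as the arm can. A call with a gripper value outside its range is refused whole. The fingers move at their own pace and stop on an object; the grip force is fixed at half the most. Time passes only in rows, so rows that repeat a pose let the fingers close. It gives the time, the measured TCP pose, the force, the opening and the grip force at its end, in the units of the state.
- ctrl.get_obs(): the state, without advancing time (a new reading comes with each control period).
- ctrl.get_image(name): name is "scene" or "top" or "wrist"; returns a dict with "image" (420x560x3 uint8, red, green, blue), "fx", "fy", "cx", "cy" (pixels), "k1" (the pictures are not rectified: a ray, as slopes to the right and down, at radius r is drawn at 1 + k1 r^2 times it, then the intrinsics apply), "extrinsics" (4x4, takes a point from camera to world coordinates); the wrist camera has in their place "tool_from_camera" (4x4, takes a point from camera to tool coordinates, whose origin is the TCP and whose axes are the flange's). Camera axes: x right, y up, looking along -z (the intrinsics and any distortion apply to the point x, -y, -z); pixel columns grow to the right and rows downward; lengths in mm; the calibration is good to about 2 mm. A picture is of the moment at which its call begins: read the wrist's pose just before it. There is no depth.
- ctrl.close_job(): hands the job in; it is judged then, once.
The state is a dict: "t": time; "qpos": joint angles; "qvel": joint speeds; "joint_torque": joint torques, N m; "ee_pos": TCP position; "orientation": TCP orientation; "ft_force": force on the tool from outside, world axes, zero at the start; "moment": the same for the moment, N m; "width": finger opening in mm; "grasp_force": force on a finger pad.
Only numpy, scipy, OpenCV 4.12 (cv2) and the standard library are available. Lean on these libraries where they do the work, as an engineer would, in place of code of your own. Each camera call takes 0.05 s, during which the arm holds its last target. There are 200 camera calls.

## Working session

There is one attempt and no reset: what is moved stays moved. The work goes in short steps, Python scripts to look and compute and a tool call to move; the robot and the scene stay as the last step left them, time stands still between calls to the robot, and variables do not carry over. Pictures are saved under pics/ and viewed, at most 10 in all, crops included, and the job is handed in when it is done.

Besides the shell and the picture viewer there is one more tool, called after "Call:" by a JSON object that holds its "api" and its "payload", one argument or row to a line. servo_tool: Moves the arm, as the interface text tells. Its arguments: {"type":"object","properties":{"increments":{"type":"array","items":{"type":"array","items":{"type":"number"}}}},"required":["increments"]}

```bash
mkdir -p pics; cat > h.py <<'E'
import numpy as np, cv2, pickle
from workcell import ctrl
def snap(n,tag):
    o=ctrl.get_obs(); d=ctrl.get_image(n); d['obs']=o
    pickle.dump(d,open(f'pics/{tag}.pkl','wb')); cv2.imwrite(f'pics/{tag}.png',d['image'][:,:,::-1]); return d
def load(tag): return pickle.load(open(f'pics/{tag}.pkl','rb'))
def pose(d):
    if 'extrinsics' in d: return np.array(d['extrinsics'])
    T=np.eye(4); T[:3,:3]=cv2.Rodrigues(np.array(d['obs']['orientation'],float))[0]; T[:3,3]=d['obs']['ee_pos']
    return T@np.array(d['tool_from_camera'])
def K(d): return np.array([[d['fx'],0,d['cx']],[0,d['fy'],d['cy']],[0,0,1.]])
def ray(d,u,v):
    p=cv2.undistortPoints(np.array([[[u,v]]],float),K(d),np.array([d['k1'],0,0,0.]))[0,0]
    T=pose(d); return T[:3,3],T[:3,:3]@np.array([p[0],-p[1],-1])
def at_z(d,u,v,z):
    o,r=ray(d,u,v); return o+r*(z-o[2])/r[2]
def proj(d,P):
    T=pose(d); q=(np.atleast_2d(P)-T[:3,3])@T[:3,:3]; q=q*[1,-1,-1]
    return cv2.projectPoints(q,np.zeros(3),np.zeros(3),K(d),np.array([d['k1'],0,0,0.]))[0][:,0]
def tri(rays):
    A=0;b=0
    for o,r in rays:
        r=r/np.linalg.norm(r);M=np.eye(3)-np.outer(r,r);A=A+M;b=b+M@o
    return np.linalg.solve(A,b)
E
python3 - <<'E'
from h import *
for n in('scene','top'):
    d=snap(n,n+'0'); print(n,pose(d).round(2).tolist(),d['fx'],d['k1'])
o=ctrl.get_obs();print(o['t'],o['ee_pos'],o['orientation'],o['ft_force'],o['width'])
E
```

```text
scene [[0.65, 0.38, -0.65, -78.28], [-0.76, 0.35, -0.55, -769.79], [0.02, 0.86, 0.52, 587.01], [0.0, 0.0, 0.0, 1.0]] 468.44802198113905 -0.08521850545758505
top [[0.02, 0.99, -0.12, 468.18], [-1.0, 0.02, -0.0, -263.85], [-0.0, 0.12, 0.99, 947.08], [0.0, 0.0, 0.0, 1.0]] 430.0101515377385 -0.08081777172982281
0.1 [ 200.49360746 -591.43357077  222.00718769] [-3.09840903e+00 -5.10799362e-01  3.31131490e-04] [ 0.33402933 -0.05733625  0.49979791] 87.87017482198884
```

View pics/top0.png

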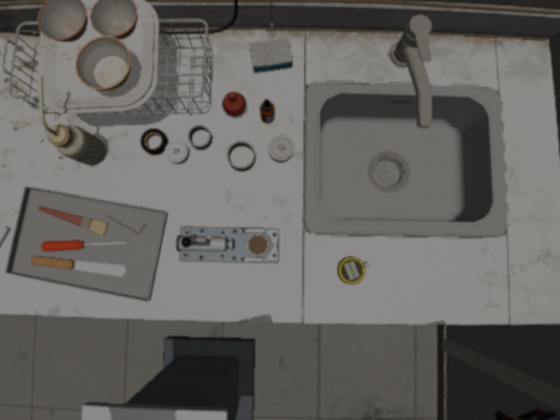

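View pics/scene0.png

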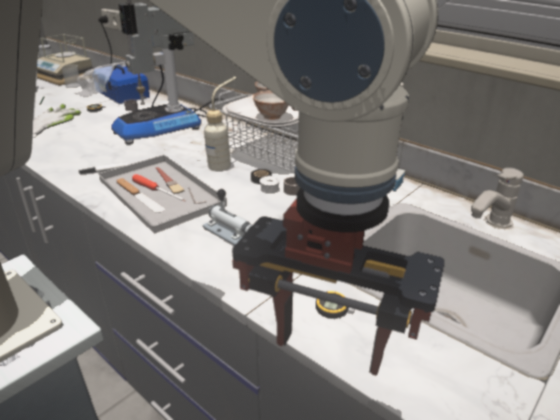

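The top view shows the clamp at about (178–280, 228–262), with the ball near (186,242) and the jaw to the right. Next I'll enlarge both views.

```bash
python3 - <<'E'
from h import *
a=load('top0')['image'][215:275,165:295,::-1]; b=load('scene0')['image'][175:255,190:290,::-1]
a=cv2.resize(a,None,fx=6,fy=6,interpolation=2); 
cv2.imwrite('pics/c1.png',a)
d=load('top0')
for u,v,z in [(186,242,88),(178,228,12),(280,262,12),(258,245,40),(350,270,18),(240,155,0)]: print(u,v,at_z(d,u,v,z).round(1))
E
```

```text
186 242 [507.1 -80.7  88. ]
178 228 [540.9 -45.6  12. ]
280 262 [ 471.1 -270.2   12. ]
258 245 [ 505.8 -223.1   40. ]
350 270 [ 456.3 -420.9   18. ]
240 155 [ 709.5 -176.1    0. ]
```

View pics/c1.png

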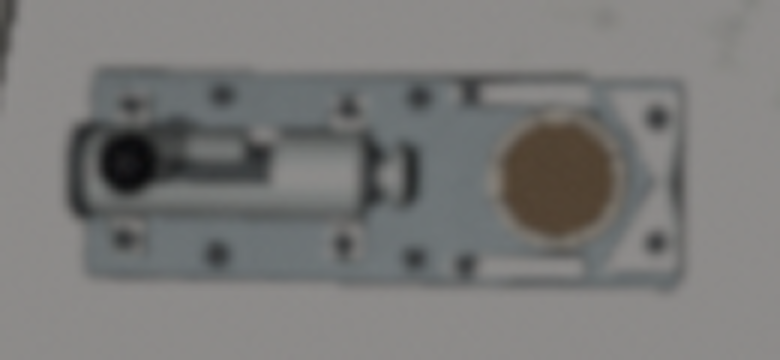

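The crop shows plate corners (97,70), (683,82), (680,287) and (87,275), the ball at (128,162), and the side leg going up in the image, which is world +x. I'll compute the clamp frame from these.

```bash
python3 - <<'E'
from h import *
d=load('top0'); f=lambda u,v,z: at_z(d,165+(u-2.5)/6,215+(v-2.5)/6,z)
c=[f(u,v,12) for u,v in [(97,70),(683,82),(680,287),(87,275)]]
b0=(c[0]+c[3])/2; f0=(c[1]+c[2])/2; y=f0-b0; L=np.linalg.norm(y); y/=L
print(np.round(c,1)); print('len',L,'w',np.linalg.norm(c[0]-c[3]),np.linalg.norm(c[1]-c[2]),'yaw y',y.round(3))
mid=(b0+f0)/2; O=mid-y*4.5; O[2]=0; x=np.cross(y,[0,0,1])
print('O',O.round(1),'x',x.round(3))
B=f(128,162,88); print('ball',B.round(1),'clamp',np.dot(B-O,x),np.dot(B-O,y))
R=f(555,180,40); print('ring',R.round(1),np.dot(R-O,x),np.dot(R-O,y))
print('ball range',(O+y*-75).round(1),'end',(O+y*-35).round(1),'tipped',(O-35*y-x*58*np.sin(1.22)).round(1))
E
```

```text
[[ 544.8  -51.5   12. ]
 [ 544.2 -265.6   12. ]
 [ 470.1 -265.7   12. ]
 [ 470.3  -50.9   12. ]]
len 214.46383040825955 w 74.56178950829687 74.12030791538147 yaw y [-0.002 -1.     0.   ]
O [ 507.4 -153.9    0. ] x [-1.     0.002  0.   ]
ball [508.  -80.5  88. ] clamp -0.46163498124173225 -73.43895826990207
ring [ 506.7 -221.2   40. ] 0.5839868413354797 67.23431225824552
ball range [507.5 -78.9   0. ] end [ 507.4 -118.9    0. ] tipped [ 561.9 -119.     0. ]
```

Call:
{"api": "servo_tool", "payload": {
  "increments": [
    [30.8, 56.1, -6, 0, 0, -18.8, -1],
    [30.8, 56.1, -6, 0, 0, -18.8, -1],
    [30.8, 56.1, -6, 0, 0, -18.8, -1],
    [30.8, 56.1, -6, 0, 0, -18.8, -1],
    [30.8, 56.1, -6, 0, 0, -18.8, -1],
    [30.8, 56.1, -6, 0, 0, -18.8, -1],
    [30.8, 56.1, -6, 0, 0, -18.8, -1],
    [30.8, 56.1, -6, 0, 0, -18.8, -1],
    [30.8, 56.1, -6, 0, 0, -18.8, -1],
    [30.8, 56.1, -6, 0, 0, -18.8, -1],
    [30.8, 56.1, -6, 0, 0, -18.8, -1],
    [30.8, 56.1, -6, 0, 0, -18.8, -1],
    [30.8, 56.1, -6, 0, 0, -18.8, -1],
    [30.8, 56.1, -6, 0, 0, -18.8, -1],
    [30.8, 56.1, -6, 0, 0, -18.8, -1],
    [30.8, 56.1, -6, 0, 0, -18.8, -1],
    [30.8, 56.1, -6, 0, 0, -18.8, -1],
    [30.8, 56.1, -6, 0, 0, -18.8, -1],
    [30.8, 56.1, -6, 0, 0, -18.8, -1],
    [30.8, 56.1, -6, 0, 0, -18.8, -1]
  ]
}}

```text
t: 1.77
ee_pos: [507.9, -32.0, 162.7]
orientation: [3.141, -0.004, -0.001]
ft_force: [0.5, -0.4, -0.2]
width: 0.4
grasp_force: 0.0
```

```bash
python3 - <<'E'
from h import *
d=snap('wrist','w1'); print(pose(d).round(2).tolist()); snap('scene','scene1')
O=np.array([507.4,-153.9,0]); print(proj(d,[[508,-80.5,88],[507.4,-118.9,46],[545,-51,12]]).round(0))
E
```

```text
[[-0.0, 0.96, 0.26, 579.69], [-1.0, -0.0, -0.0, -31.23], [-0.0, -0.26, 0.96, 324.21], [0.0, 0.0, 0.0, 1.0]]
[[344. 219.]
 [378. 206.]
 [299. 159.]]
```

View pics/w1.png

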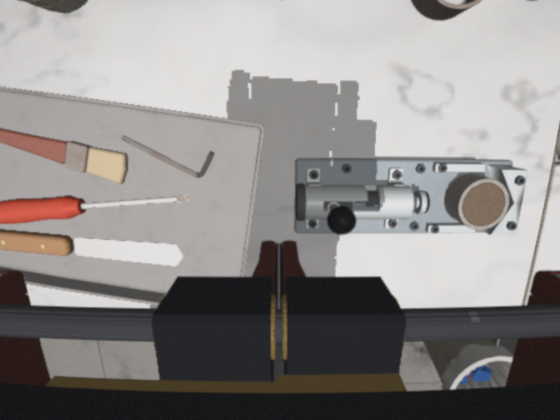

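The wrist view confirms the estimate: the ball is at (342,219) against a predicted (344,219), and the plate corner is where it should be. Next is to descend behind the ball and push along −Y.

Call:
{"api": "servo_tool", "payload": {
  "increments": [
    [0, 0, -3, 0, 0, 0, -1],
    [0, 0, -6, 0, 0, 0, -1],
    [0, 0, -8.5, 0, 0, 0, -1],
    [0, 0, -8.5, 0, 0, 0, -1],
    [0, -1, -8.5, 0, 0, 0, -1],
    [0, -1.7, -8.5, 0, 0, 0, -1],
    [0, -2.2, -8.5, 0, 0, 0, -1],
    [0, -2.6, -8.5, 0, 0, 0, -1],
    [0, -3, -8.5, 0, 0, 0, -1],
    [0, -3.3, -8.5, 0, 0, 0, -1],
    [0, -3.6, -8.5, 0, 0, 0, -1],
    [0, -3.9, -8.5, 0, 0, 0, -1],
    [0, -4.2, -8.5, 0, 0, 0, -1],
    [0, -4.5, -8.5, 0, 0, 0, -1],
    [0, -4.8, -8.5, 0, 0, 0, -1],
    [0, -5, -8.5, 0, 0, 0, -1],
    [0, -5.2, -8.5, 0, 0, 0, -1],
    [0, -5.4, -8.5, 0, 0, 0, -1],
    [0, -5.5, -8.5, 0, 0, 0, -1],
    [0, -5.5, -8.5, 0, 0, 0, -1]
  ]
}}

```text
t: 3.53
ee_pos: [509.5, -85.7, 78.9]
orientation: [-3.141, 0.003, -0.003]
ft_force: [0.6, 5.3, 4.9]
width: 0.5
grasp_force: 2.5
```

Contact reads about 5 N. I'll continue slowly to the end stop.

Call:
{"api": "servo_tool", "payload": {
  "increments": [
    [0, -0.2, 0, 0, 0, 0, -1],
    [0, -0.4, 0, 0, 0, 0, -1],
    [0, -0.6, 0, 0, 0, 0, -1],
    [0, -0.7, 0, 0, 0, 0, -1],
    [0, -0.8, 0, 0, 0, 0, -1],
    [0, -0.8, 0, 0, 0, 0, -1]
  ]
}}

```text
t: 4.03
ee_pos: [509.5, -93.3, 78.9]
orientation: [-3.141, 0.003, -0.003]
ft_force: [-0.4, 7.0, 5.9]
width: 0.8
grasp_force: 3.6
```

Call:
{"api": "servo_tool", "payload": {
  "increments": [
    [0, -0.1, 0, 0, 0, 0, -1],
    [0, -0.2, 0, 0, 0, 0, -1],
    [0, -0.3, 0, 0, 0, 0, -1],
    [0, -0.3, 0, 0, 0, 0, -1],
    [0, -0.3, 0, 0, 0, 0, -1]
  ]
}}

```text
t: 4.45
ee_pos: [509.5, -96.1, 78.9]
orientation: [-3.14, 0.003, -0.003]
ft_force: [0.9, 7.7, 6.0]
width: 0.8
grasp_force: 4.2
```

Call:
{"api": "servo_tool", "payload": {
  "increments": [
    [0, -0.1, 0, 0, 0, 0, -1],
    [0, -0.2, 0, 0, 0, 0, -1],
    [0, -0.3, 0, 0, 0, 0, -1],
    [0, -0.3, 0, 0, 0, 0, -1],
    [0, -0.3, 0, 0, 0, 0, -1]
  ]
}}

```text
t: 4.87
ee_pos: [509.5, -97.8, 79.2]
orientation: [-3.139, 0.004, -0.003]
ft_force: [1.0, 17.0, 10.1]
width: 0.3
grasp_force: 8.5
```

Call:
{"api": "servo_tool", "payload": {
  "increments": [
    [0, -0.1, 0, 0, 0, 0, -1],
    [0, -0.15, 0, 0, 0, 0, -1],
    [0, -0.15, 0, 0, 0, 0, -1]
  ]
}}

```text
t: 5.12
ee_pos: [509.5, -98.3, 79.4]
orientation: [-3.137, 0.005, -0.003]
ft_force: [0.3, 24.0, 12.3]
width: 0.8
grasp_force: 12.0
```

```bash
python3 - <<'E'
from h import *
d=snap('wrist','w2'); t=snap('top','top2'); s=snap('scene','scene2')
a=cv2.resize(d['image'][120:320,200:460,::-1],(780,600),interpolation=2)
cv2.imwrite('pics/c2.png',a)
print(proj(d,[[508,-118.9,88]]),d['obs']['ee_pos'])
E
```

```text
[[320.48682811 269.80545307]] [509.48653586 -98.31694263  79.39051543]
```

View pics/c2.png

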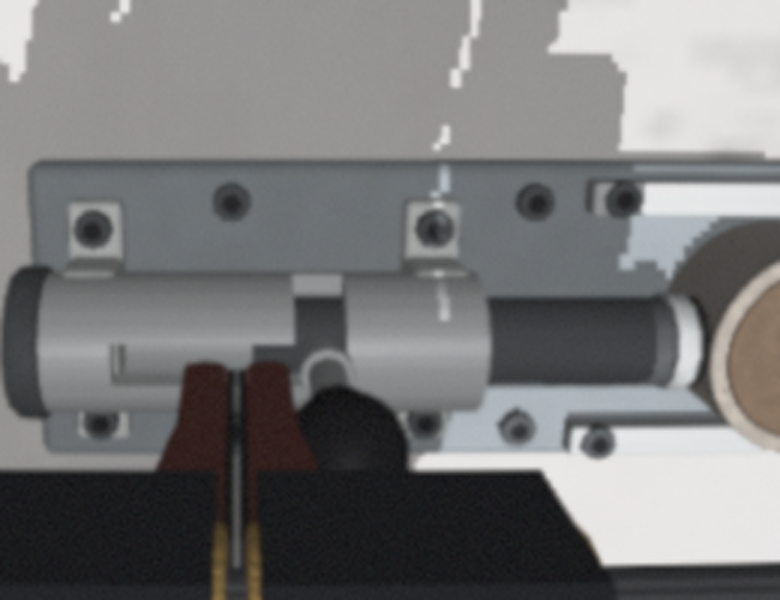

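The handle rod base (about 305–345) lines up with the side leg (295–345), and the force rose to 24 N without motion, so the bolt is at its stop. Next I'll back off, go round to the −x side of the ball and push +x along the arc.

Call:
{"api": "servo_tool", "payload": {
  "increments": [
    [0, 0.8, 0, 0, 0, 0, -1],
    [0, 1.8, 0, 0, 0, 0, -1],
    [-1, 2, 0, 0, 0, 0, -1],
    [-3.9, 2, 0, 0, 0, 0, -1],
    [-4.2, 1, 0, 0, 0, 0, -1],
    [-4.2, -0.8, 0.2, 0, 0, 0, -1],
    [-4.2, -1.8, 0.3, 0, 0, 0, -1],
    [-4.2, -1.8, 0.3, 0, 0, 0, -1],
    [-3.2, -1.8, 0.3, 0, 0, 0, -1],
    [-2.4, -1.8, 0.3, 0, 0, 0, -1],
    [-2.0, -1.8, 0.3, 0, 0, 0, -1],
    [-1.6, -1.8, 0.2, 0, 0, 0, -1],
    [-1.2, -1.8, 0.2, 0, 0, 0, -1],
    [-0.8, -1.8, 0.1, 0, 0, 0, -1],
    [-0.4, -1.8, 0.1, 0, 0, 0, -1],
    [-0.4, -1.8, 0.1, 0, 0, 0, -1]
  ]
}}

```text
t: 6.6
ee_pos: [505.2, -119.2, 78.4]
orientation: [-3.142, 0.002, -0.0]
ft_force: [-0.2, -0.4, -0.7]
width: 0.4
grasp_force: 0.4
```

Call:
{"api": "servo_tool", "payload": {
  "increments": [
    [0.4, 0, -0.1, 0, 0, 0, -1],
    [0.8, 0, -0.3, 0, 0, 0, -1],
    [1.2, 0, -0.5, 0, 0, 0, -1],
    [1.6, 0, -0.7, 0, 0, 0, -1]
  ]
}}

```text
t: 6.93
ee_pos: [521.2, -119.5, 71.6]
orientation: [3.141, -0.002, 0.001]
ft_force: [-1.8, -0.2, 1.3]
width: 0.1
grasp_force: 0.9
```

```bash
python3 - <<'E'
from h import *
d=snap('wrist','w3'); t=snap('top','top3')
a=cv2.resize(d['image'][120:320,200:460,::-1],(520,400),interpolation=2)
b=cv2.resize(t['image'][215:275,165:295,::-1],(520,240),interpolation=2)
c=np.vstack([a,b[:200]])
cv2.imwrite('pics/c3.png',c); print(d['obs']['ee_pos'],d['obs']['ft_force'])
E
```

```text
[ 521.23158759 -119.46380145   71.58317329] [-1.83868568 -0.22772682  1.33122517]
```

View pics/c3.png

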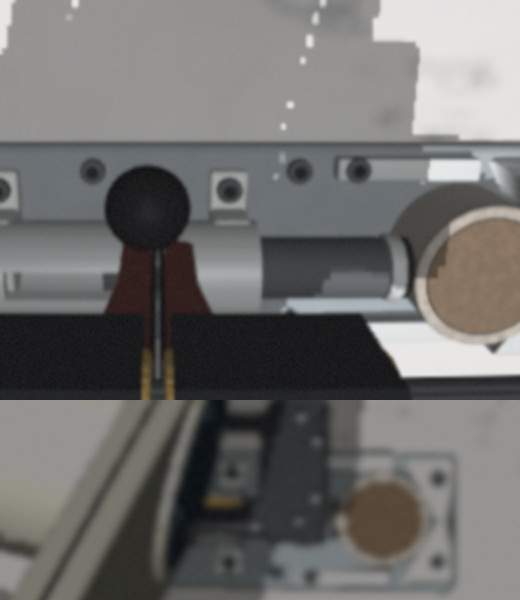

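The ball (wrist crop (148,208)) is tipping ahead of the fingers. I'll push on to about 50°, then lift off and press down from above.

Call:
{"api": "servo_tool", "payload": {
  "increments": [
    [0.4, 0, -0.4, 0, 0, 0, -1],
    [0.8, 0, -0.7, 0, 0, 0, -1],
    [1.2, 0, -1.0, 0, 0, 0, -1],
    [1.2, 0, -1.0, 0, 0, 0, -1],
    [0.2, 0, -0.5, 0, 0, 0, -1],
    [-0.5, 0, 0.5, 0, 0, 0, -1],
    [-0.5, 0, 2.4, 0, 0, 0, -1],
    [0, 0, 2.6, 0, 0, 0, -1],
    [2.5, 0, 2.6, 0, 0, 0, -1],
    [3.6, 0, 2.4, 0, 0, 0, -1],
    [3.7, 0, 1.8, 0, 0, 0, -1],
    [3.7, 0, 1.2, 0, 0, 0, -1],
    [3.7, 0, 0.8, 0, 0, 0, -1],
    [3.8, 0, 0.4, 0, 0, 0, -1],
    [3.9, 0, 0, 0, 0, 0, -1],
    [3.9, 0, 0, 0, 0, 0, -1]
  ]
}}

```text
t: 8.37
ee_pos: [559.5, -119.3, 70.9]
orientation: [-3.141, 0.002, 0.001]
ft_force: [1.0, -0.1, 0.7]
width: 0.4
grasp_force: 0.3
```

Call:
{"api": "servo_tool", "payload": {
  "increments": [
    [0.1, 0, -0.2, 0, 0, 0, -1],
    [0.1, 0, -0.4, 0, 0, 0, -1],
    [0.1, 0, -0.6, 0, 0, 0, -1],
    [0.1, 0, -0.8, 0, 0, 0, -1],
    [0.1, 0, -1.0, 0, 0, 0, -1],
    [0.1, 0, -1.1, 0, 0, 0, -1],
    [0.1, 0, -1.1, 0, 0, 0, -1]
  ]
}}

```text
t: 8.95
ee_pos: [560.5, -119.5, 60.4]
orientation: [3.142, -0.002, -0.001]
ft_force: [2.5, -0.5, 2.5]
width: 0.7
grasp_force: 1.2
```

Call:
{"api": "servo_tool", "payload": {
  "increments": [
    [0, 0, -0.1, 0, 0, 0, -1],
    [0, 0, -0.2, 0, 0, 0, -1],
    [0, 0, -0.3, 0, 0, 0, -1],
    [0, 0, -0.3, 0, 0, 0, -1],
    [0, 0, -0.3, 0, 0, 0, -1]
  ]
}}

```text
t: 9.37
ee_pos: [561.2, -119.5, 58.5]
orientation: [3.141, -0.002, 0.002]
ft_force: [0.2, 0.7, 10.4]
width: 0.2
grasp_force: 5.1
```

Call:
{"api": "servo_tool", "payload": {
  "increments": [
    [0, 0, -0.1, 0, 0, 0, -1],
    [0, 0, -0.2, 0, 0, 0, -1],
    [0, 0, -0.2, 0, 0, 0, -1],
    [0, 0, -0.2, 0, 0, 0, -1]
  ]
}}

```text
t: 9.7
ee_pos: [561.7, -119.4, 57.2]
orientation: [3.141, -0.002, 0.003]
ft_force: [-0.1, 0.9, 15.7]
width: 0.5
grasp_force: 7.9
```

Call:
{"api": "servo_tool", "payload": {
  "increments": [
    [0, 0, -0.1, 0, 0, 0, -1],
    [0, 0, -0.2, 0, 0, 0, -1],
    [0, 0, -0.2, 0, 0, 0, -1],
    [0, 0, -0.2, 0, 0, 0, -1]
  ]
}}

```text
t: 10.03
ee_pos: [562.1, -119.4, 55.9]
orientation: [3.141, -0.002, 0.005]
ft_force: [-0.3, 2.9, 21.7]
width: 0.4
grasp_force: 10.7
```

The force keeps rising to 21.7 N. I'll lift clear and look.

Call:
{"api": "servo_tool", "payload": {
  "increments": [
    [0, 0, 1, 0, 0, 0, -1],
    [0, 0, 4, 0, 0, 0, -1],
    [0, 0, 8, 0, 0, 0, -1],
    [-2, 6, 11, 0, 0, 0, -1],
    [-4, 10, 11, 0, 0, 0, -1],
    [-4, 12, 11, 0, 0, 0, -1],
    [-4, 12, 11, 0, 0, 0, -1],
    [-4, 12, 11, 0, 0, 0, -1]
  ]
}}

```text
t: 10.7
ee_pos: [518.9, 2.6, 163.6]
orientation: [-3.142, -0.003, 0.003]
ft_force: [0.1, 0.5, 0.4]
width: 0.6
grasp_force: 0.0
```

```bash
python3 - <<'E'
from h import *
d=snap('wrist','w4'); t=snap('top','top4')
cv2.imwrite('pics/c4.png',cv2.resize(d['image'][100:300,260:540,::-1],(784,560),interpolation=2))
print(d['obs']['ee_pos'],d['obs']['ft_force'])
O=np.array([507.4,-153.9,0])
for a in(1.0,1.1,1.22): print(a,((proj(d,[[507.4+58*np.sin(a),-118.9,30+58*np.cos(a)]])[0]-[260,100])*2.8).round(0))
E
```

```text
[518.94455868   2.59933657 163.56749356] [0.12498712 0.47008948 0.39760502]
1.0 [472. 186.]
1.1 [466. 174.]
1.22 [458. 162.]
```

View pics/c4.png

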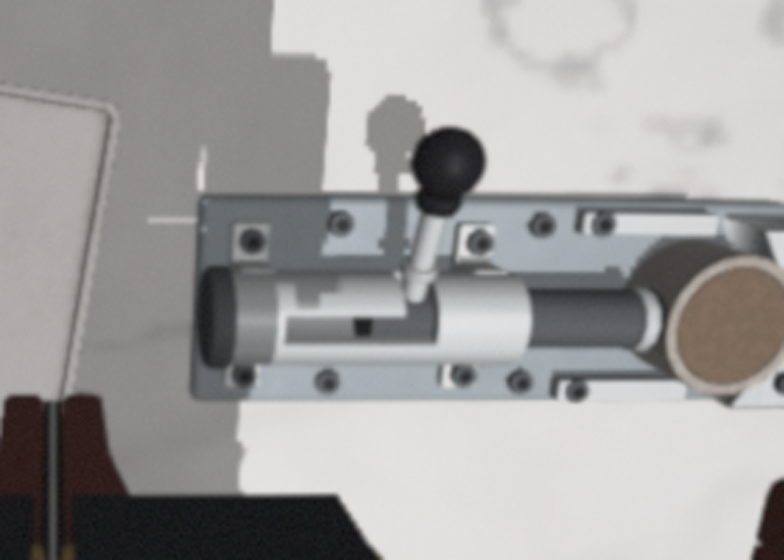

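The ball at (449,162) matches the prediction for 1.22 rad in its row (162), so the handle is home. I'll check the ring in the top view.

```bash
python3 - <<'E'
from h import *
t=load('top4'); cv2.imwrite('pics/c5.png',cv2.resize(t['image'][215:275,165:295,::-1],None,fx=6,fy=6,interpolation=2))
for a in(1.0,1.1,1.22): print(a,((proj(t,[[507.4+58*np.sin(a),-118.9,30+58*np.cos(a)]])[0]-[165,215])*6+2.5).round(0))
E
```

```text
1.0 [260.  28.]
1.1 [263.  22.]
1.22 [266.  16.]
```

View pics/c5.png

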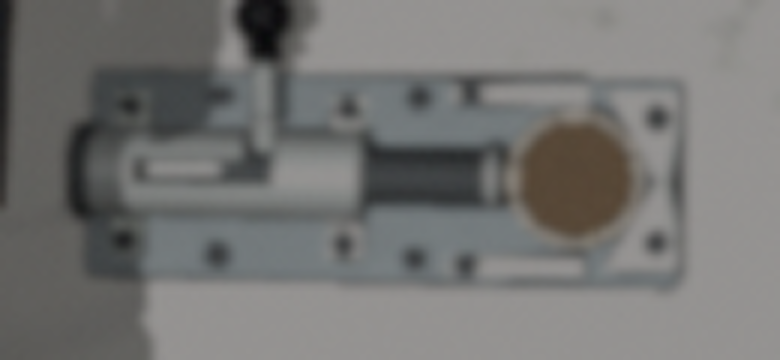

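The ball at (263,15) is at the 1.22 rad position. The ring, centred at (574,180), has moved about 6.5 mm and sits in the V with the nose against it. I'm handing in.

```bash
python3 -c "
from workcell import ctrl
print(ctrl.close_job())"
```

```text
the job is handed in; nothing more can be done
None
```

The ring is clamped: I pushed the bolt to its front stop, the last camera views show the ring in the V jaw and the handle at the bottom of the side leg, and I handed the job in after about 11 s; no verdict came back.

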